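Load a spring hanger with two slotted masses

ROBOT

A 7-joint arm with a two-finger parallel gripper is mounted at the origin on a cart in front of the work surface, level with it; the furniture and walls round the work are solid. World frame = base frame: x ahead of the robot, y to its left, z up, the work surface at z = 0. Lengths are in m, angles in rad, forces in N, time in s.
With the tool pointing down it reaches from about 0.4 to 0.85 m from the base axis. Payload 10.4 kg.
Tool frame: the origin (TCP) lies between the finger pads; the fingertips stand ahead of it and the grasp point (between the pads) lies 3 mm ahead of it (r.tips_ahead is the z of the fingertips in the tool frame, in m); z points along the fingers, y is the line along which they close (so a half turn about z gives the same grasp; the last joint's range is limited). The gripper opens to 87 mm and grips with 3 to 60 N. Pads are 19 mm wide; open, the fingers measure 117 mm over their backs; the gripper's body (75 mm by 190 mm) begins 51 mm behind the grasp point.
Start: joints at [1.112, 0.332, -0.065, 1.46, 0.022, 1.35, -0.088], TCP at [0.264, -0.567, 0.245] pointing down, gripper open.
Joint ranges: [-2.6, 2.6], [-0.5, 2.12], [-1.47, 1.34], [0.16, 2.42], [-1.27, 4.41], [0.06, 2.06], [-2.6, 2.6]. Speed limits (rad/s): [2.22, 2.22, 2.79, 2.79, 3.14, 3.14, 3.14].

INTERFACE

Orientations are given as a unit quaternion [x, y, z, w].
In Python, from bench import telemetry, camera, get_calibration, r gives the robot as it stands.
- The arm moves only by the tool drive_tool, never from a script. Its argument "series" is one flat list of numbers, 7 for each row, row after row: the turn, a rotation vector about the tool's x, y, z in units of 5 degrees (1.0 is 5 degrees), then the shift along the tool's x, y, z in units of 40 mm (1.0 is 40 mm), then the opening, from -1 (shut) to 1 (fully open). A call has 1 to 10 rows; each row is the pose to reach, as a shift and turn from the pose commanded when the call began, along the tool's axes at that moment; what a row does not reach only later rows make up. A row lasts 1/12 s, in which the tool goes at most 41.7 mm and 7.16 degrees, less where a joint would pass 70% of its speed; a pose out of reach is approached as far as the arm can. A call with a gripper value outside its range is refused whole. The fingers move at their own pace and stop on an object; "grip_force" is the grip in N (left out, the last holds). Time passes only in rows, so rows that repeat a pose let the fingers close. It gives the time, the measured TCP pose, the force, the opening and the grip force at its end, in the units of the state.
- telemetry.read_state(): the state, without advancing time (a new reading comes with each control period).
- camera(name): name is "scene" or "side" or "wrist"; returns the picture (400x640x3 uint8, red, green, blue); there is no depth.
- get_calibration(name): a dict with "fovy" (degrees; the focal length in pixels is half the picture's height over the tangent of half this angle, whatever the lens; pixels are square), "cx", "cy" (the principal point, pixels), "xyz" and "rotation" of the camera in the world. Camera axes: x right, y up, looking along -z (the intrinsics and any distortion apply to the point x, -y, -z); pixel columns grow to the right and rows downward; lengths in m; the calibration is good to about 2 mm. A picture is of the moment at which its call begins: read the wrist's pose just before it. get_calibration takes no time and is no camera call; for the wrist camera it gives the pose at the moment of the call.
- r.close_job(): hands the job in; it is judged then, once.
The state is a dict: "time": time; "joint_positions": joint angles; "joint_vel": joint speeds; "joint_torque": joint torques, N m; "ee_pos": TCP position; "eef_rot": TCP orientation; "ft_force": force on the tool from outside, world axes, zero at the start; "torque": the same for the moment, N m; "width": finger opening in m; "grip_force": force on a finger pad.
Only numpy, scipy, OpenCV 4.12 (cv2) and the standard library are available. Lean on these libraries where they do the work, as an engineer would, in place of code of your own. Each camera call takes 0.05 s, during which the arm holds its last target. There are 200 camera calls.

TASK

Load the spring hanger with the two slotted steel masses for a load test: slide the larger one onto the hanger's rod first and set it flat on the round plate, then slide the smaller one on and set it flat on top of the larger. The rod must end up at the centre of both discs, and their slots must point at least a quarter turn apart so that neither can slide off. Set the masses down gently, without dropping them onto the spring or pushing it down, and leave the other things on the table where they are.

Things in the scene. Friction and masses are not known exactly. Their poses are not given: they have to be found in the camera images.
- hanger_plate (a point): Centre of the top face of the hanger's round steel plate (52 mm diameter, 6 mm thick), on the axis of its upright rod; z is up. At z = 0.060 unloaded; sinks with the spring. The rod, 8 mm diameter, rises from here 95 mm into the spring housing (25 mm diameter, z 0.155 to 0.218), so masses go on only from the side. Axes as stand_base: +x is towards the stand's column.
- stand_base (a point): Point on the table below the rod's axis, on the fixed stand. The stand's arm (z 0.18 to 0.205) and its 25 mm column, 77 mm from the rod, lie along this point's +x; the -x side is open. The grey base plate, 12 mm high, reaches from x = -45 to +100 mm and y = -50 to +50 mm in this frame. z is up.
- hanger (a joint): How far the hanger (plate and rod together, they move only vertically) has sunk, in m: 0 unloaded, stop at 0.030. Spring 450 N/m: about 6.5 mm under the large mass, about 10.5 mm under both (masses vary a little). 0.022 or more means that it was pushed or that something was dropped on it.
- large_mass_centre (a point): Centre (half-way up) of the larger slotted mass: steel disc, 84 mm diameter, 14 mm thick, about 0.30 kg, lying flat. A slot 14 mm wide runs from 7 mm behind the centre (round end) to the rim along the point's +x, flaring to 24 mm in its last 10 mm. A tab 22 mm wide, as thick as the disc, sticks out along -x to 84 mm from the centre: hold it there. z is up.
- large_mass_tab (a point): Point to grasp on the larger mass's tab: 70 mm from the disc's centre along -x, half-way up; grip the tab across its 22 mm width (along y). Same axes as large_mass_centre.
- large_mass_slot (a point): Point in the larger mass's slot, 30 mm from the disc's centre along +x, half-way up. Same axes.
- small_mass_centre (a point): Centre (half-way up) of the smaller slotted mass: like the larger one but of 66 mm diameter and about 0.18 kg; the thickness 14 mm, slot, flare and tab (22 mm wide, end 84 mm from the centre) are the same. +x along the slot, -x along the tab, z up.
- small_mass_tab (a point): Point to grasp on the smaller mass's tab: 70 mm from the disc's centre along -x, half-way up; grip across y (22 mm).
- small_mass_slot (a point): Point in the smaller mass's slot, 30 mm from the disc's centre along +x, half-way up.
- window_cap: Bystander: round black and white cap, 61 mm diameter, 13 mm high; origin at the centre of its underside.
- swab_box: Bystander: white box with a blue top, 90 x 45 x 22 mm; origin at the centre of its underside.
- tape_roll: Bystander: white tape roll, 59 mm diameter, 18 mm high; origin at the centre of its underside.
- kf_clamp: Bystander: bright metal ring clamp lying flat, 51 x 73 x 13 mm; origin at the centre of its underside.
- microscope_front (a point): Lowest front edge of the fixed microscope that hangs over the middle of the table: it is solid from here upwards and away from the robot (+x), about from y = -0.15 to +0.12. The masses start to the left of it, the stand is to the right of it; draw the arm in towards the robot when crossing. A round black vacuum chamber and a low bracket with a flange stand below it.

How it is judged:
On the way, in this order (a step that is already met when the one before it is completed fails the run):
1. the larger mass lies flat on the hanger's plate, the rod at its centre, and the spring carries it (horizontal distance between large_mass_centre and hanger_plate below 0.012 m and z of large_mass_centre in the frame of hanger_plate between 0.004 and 0.01 m and angle between large_mass_centre's own z axis and vertical below 0.1 rad and value of joint hanger above 0.004 m), for 0.2 s.
2. the smaller mass lies flat on the larger, the rod at its centre, and the spring carries both (horizontal distance between small_mass_centre and hanger_plate below 0.012 m and z of small_mass_centre in the frame of hanger_plate between 0.018 and 0.024 m and value of joint hanger above 0.0075 m), for 0.2 s.
At the end, for the whole second after the job is handed in: At rest on the hanger: the larger mass flat on the plate, the smaller flat on it (heights within 3 mm, level within 0.1 rad), both disc centres within 12 mm of the rod's axis, the spring sunk over 7.5 mm, and the slots a quarter turn or more apart (tolerance: down to about 60 degrees) (all of step 2 and horizontal distance between large_mass_centre and hanger_plate below 0.012 m and z of large_mass_centre in the frame of hanger_plate between 0.004 and 0.01 m and angle between each of large_mass_centre, small_mass_centre's own z axis and vertical below 0.1 rad and x of small_mass_slot in the frame of large_mass_centre below 0.016 m and velocity of joint hanger between -0.01 and 0.01 m/s); the robot touches nothing.
It fails at once if the hanger is pushed down, or a mass dropped on it, so that it sinks 22 mm or more (value of joint hanger above 0.022 m).
It fails at once if one of the other things on the table is moved by more than 30 mm (distance of any of window_cap, swab_box, tape_roll, kf_clamp from where it was at the start of the episode above 0.03 m).
It also fails if it takes over 72 s, if anything falls off the work surface, if the arm or the gripper's body presses on something with over 40 N, if the wrist force passes 120 N, or if a joint passes its speed limit or range.

## Working session

There is one attempt and no reset: what is moved stays moved. The work goes in short steps, Python scripts to look and compute and a tool call to move; the robot and the scene stay as the last step left them, time stands still between calls to the robot, and variables do not carry over. Pictures are saved under pics/ and viewed, at most 10 in all, crops included, and the job is handed in when it is done.

Besides the shell and the picture viewer there is one more tool, called as name(argument=value, ...) on one line, values as JSON. drive_tool: Moves the arm, as the interface text tells. Its arguments: {"type":"object","properties":{"series":{"type":"array"},"grip_force":{"type":"number"}},"required":["series"]}

```bash
ls; mkdir -p pics; cat > h.py <<'E'
import numpy as np, cv2
from scipy.spatial.transform import Rotation as R
from bench import telemetry, camera, get_calibration, r
E
python3 - <<'E'
from h import *
for n in("scene","side","wrist"):
    c=get_calibration(n);print(n,c)
    cv2.imwrite(f"pics/{n}0.png",camera(n)[:,:,::-1])
s=telemetry.read_state();print(s);print(r.tips_ahead)
E
```

```text
pics
scene {'fovy': 52.488950358107985, 'cx': 317.0634966933083, 'cy': 194.5424830237728, 'xyz': array([-0.05340998,  0.56113108,  1.01504623]), 'rotation': array([-0.14401782,  0.34977133,  0.85413622, -0.35688963])}
side {'fovy': 49.658475981036545, 'cx': 327.84701389878234, 'cy': 207.20728780360372, 'xyz': array([-0.05386861,  0.84422114,  1.11086592]), 'rotation': array([-0.11481981,  0.39146869,  0.87164175, -0.27167872])}
wrist {'fovy': 61.40303811871214, 'cx': 322.03100590672517, 'cy': 197.48331645533372, 'xyz': array([ 0.33460769, -0.5350533 ,  0.3833796 ]), 'rotation': array([-0.12050911,  0.07783047, -0.53246516,  0.8342067 ])}
{'time': 0.15, 'joint_positions': array([ 1.11237294,  0.33271401, -0.06471265,  1.46072596,  0.02162879,
        1.34989933, -0.08851846]), 'joint_vel': array([-2.08204736e-03, -1.76355669e-03,  1.66990170e-03, -3.03387935e-03,
        4.86665388e-05, -2.33239177e-04, -4.10119098e-04]), 'joint_torque': array([ 6.72845272e-04, -6.23634481e+01,  2.44896248e-02, -3.90142572e+01,
       -6.15206547e-02,  3.73487966e-02,  1.89495718e-04]), 'ee_pos': array([ 0.26373787, -0.56634127,  0.24395538]), 'eef_rot': array([ 9.76349159e-01,  2.16199085e-01, -1.46736762e-04, -5.04227610e-04]), 'ft_force': array([ 0.90668585,  0.08310843, -0.53857121]), 'torque': array([-0.02125273,  0.04092357, -0.00538726]), 'grip_force': 0.0, 'width': 0.08687365349871701}
0.022
```

View pics/scene0.png

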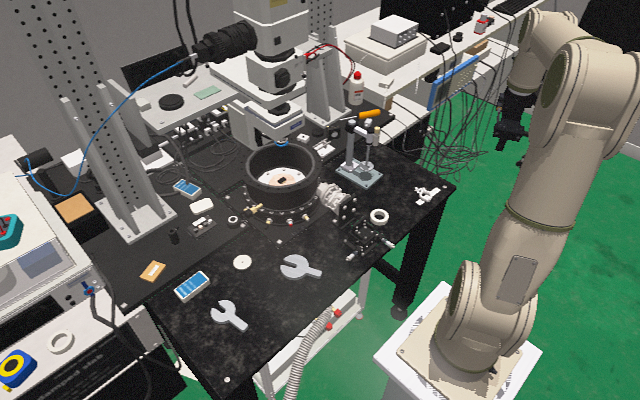

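View pics/side0.png

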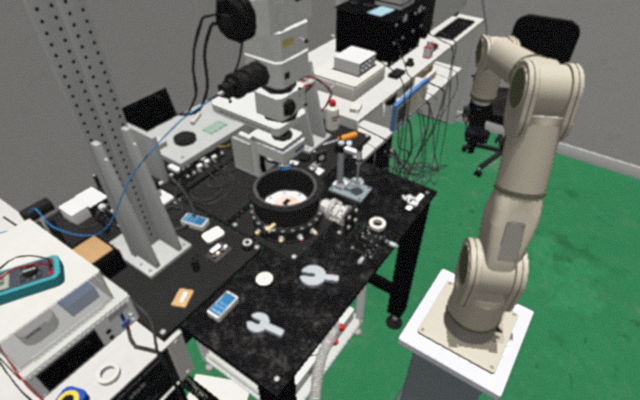

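The scene view shows the larger mass at about (300,266) and the smaller at (228,316). The stand base is at about (358,175). Next I measure them.

```bash
cat >> h.py <<'E'
def ray(c,uv):
    uv=np.atleast_2d(uv).astype(float); f=200/np.tan(np.radians(c["fovy"]/2))
    d=np.c_[(uv[:,0]-c["cx"])/f,-(uv[:,1]-c["cy"])/f,-np.ones(len(uv))]
    return R.from_quat(c["rotation"]).apply(d)
def plane(c,uv,z):
    d=ray(c,uv); return c["xyz"]+d*((z-c["xyz"][2])/d[:,2])[:,None]
def proj(c,P):
    f=200/np.tan(np.radians(c["fovy"]/2)); p=R.from_quat(c["rotation"]).inv().apply(np.atleast_2d(P)-c["xyz"])
    return np.c_[c["cx"]+f*p[:,0]/-p[:,2],c["cy"]-f*p[:,1]/-p[:,2]]
def fitmass(P,rad):
    "P: Nx2 contour on the top plane; RANSAC circle of known radius, then tab direction"
    from scipy.optimize import least_squares
    rng=np.random.default_rng(0); best=(0,)
    for _ in range(1500):
        a,b=P[rng.choice(len(P),2,False)]; m=(a+b)/2; h=(b-a)/2; L=np.hypot(*h)
        if L<.01 or L>rad: continue
        for s in(1,-1):
            c=m+s*np.array([-h[1],h[0]])/L*np.sqrt(rad**2-L**2)
            n=(abs(np.hypot(*(P-c).T)-rad)<.0015).sum()
            if n>best[0]: best=(n,c)
    n,c=best; Q=P[abs(np.hypot(*(P-c).T)-rad)<.003]
    c=least_squares(lambda c:np.hypot(*(Q-c).T)-rad,c).x
    d=P-c; rr=np.hypot(*d.T); T=d[rr>.06]; t=T.mean(0); 
    return c,np.arctan2(*(-t)[::-1]),rr.max(),n,len(P)
E
python3 - <<'E'
from h import *
for n,b in(("scene",[((280,250,325,285),.042),((205,295,250,338),.033)]),("side",[((297,260,342,292),.042),((242,308,288,342),.033)])):
    im=cv2.imread(f"pics/{n}0.png");c=get_calibration(n)
    for (x0,y0,x1,y1),rad in b:
        g=cv2.cvtColor(im,cv2.COLOR_BGR2GRAY)[y0:y1,x0:x1]
        t,m=cv2.threshold(g,0,255,cv2.THRESH_OTSU)
        k=max(cv2.findContours(cv2.resize(m,None,fx=1,fy=1),0,cv2.CHAIN_APPROX_NONE)[0],key=cv2.contourArea)[:,0]+[x0,y0]
        print(n,rad,t,fitmass(plane(c,k,.014)[:,:2],rad))
s=cv2.imread("pics/scene0.png")[105:205,310:430];d=cv2.imread("pics/side0.png")[120:220,310:430]
cv2.imwrite("pics/st.png",np.vstack([cv2.resize(s[:, :],None,fx=3,fy=3,interpolation=2),cv2.resize(d,None,fx=3,fy=3,interpolation=2)]))
w=cv2.imread("pics/scene0.png")[240:340,200:330]
E
```

```text
scene 0.042 132.0 (array([0.48192433, 0.12167631]), np.float64(0.438231750794742), np.float64(0.08404666306614655), np.int64(37), 122)
scene 0.033 128.0 (array([0.51006616, 0.35630569]), np.float64(0.15067664402371608), np.float64(0.08450185154711426), np.int64(31), 110)
side 0.042 123.0 (array([0.48035711, 0.12371289]), np.float64(0.44762567704076256), np.float64(0.08326984946385022), np.int64(50), 111)
side 0.033 121.0 (array([0.50962021, 0.35822057]), np.float64(0.1409433985200542), np.float64(0.08506982777954482), np.int64(42), 104)
```

View pics/st.png

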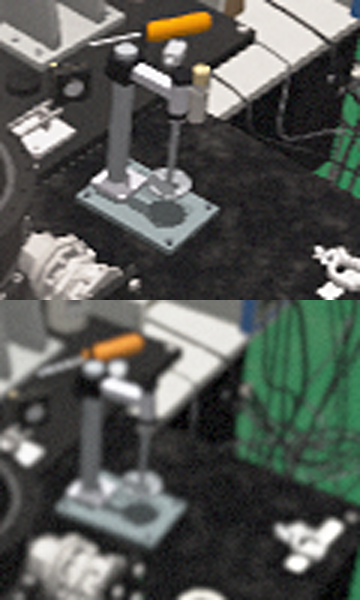

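The stand crop shows the base corners in the scene crop at (78,197), (167,250) and (218,208). The plate ellipse is centred at about (171,182), with the rod above it and the column to its left. I cast these points into the world.

```bash
python3 - <<'E'
from h import *
c=get_calibration("scene");o=np.array([310,105])
P=plane(c,np.array([[78,197],[167,250],[218,208],[130,160]])/3+o,.012);print(P)
print("plate",plane(c,np.array([[171,182]])/3+o,.06), "housing bottom",plane(c,np.array([[175,117]])/3+o,.155))
c2=get_calibration("side");o2=np.array([310,120])
P2=plane(c2,np.array([[55,506-300],[150,545-300],[186,507-300]])/3+o2,.012);print(P2)
print("plate",plane(c2,np.array([[144,485-300]])/3+o2,.06))
for n,c_,P_ in(("sc",c,P),("si",c2,P2)):
    e=P_[0]-P_[1];f=P_[2]-P_[1];print(n,np.linalg.norm(e),np.arctan2(e[1],e[0]),np.linalg.norm(f),np.arctan2(f[1],f[0]))
E
```

```text
[[ 0.68163718 -0.27020284  0.012     ]
 [ 0.54490546 -0.27747767  0.012     ]
 [ 0.54871717 -0.37710954  0.012     ]
 [ 0.68335936 -0.36781012  0.012     ]]
plate [[ 0.58747873 -0.32806806  0.06      ]] housing bottom [[ 0.59237667 -0.32740167  0.155     ]]
[[ 0.68727142 -0.27008546  0.012     ]
 [ 0.54245194 -0.2752418   0.012     ]
 [ 0.54305187 -0.36916271  0.012     ]]
plate [[ 0.58437122 -0.32378445  0.06      ]]
sc 0.13692511138391827 0.05315501320455306 0.09970475177542251 -1.5325570694218047
si 0.14491124488271215 0.03559030931143263 0.09392282252624767 -1.5644087465666552
```

```bash
python3 - <<'E'
from h import *
c=get_calibration("wrist");Rw=R.from_quat(c["rotation"]);s=telemetry.read_state();Rt=R.from_quat(s["eef_rot"])
print("cam in tool",Rt.inv().apply(c["xyz"]-s["ee_pos"]),"view dir tool",Rt.inv().apply(Rw.apply([0,0,-1])),"right",Rt.inv().apply(Rw.apply([1,0,0])))
c=get_calibration("scene")
for z in(0,.03,.06): print(z,plane(c,[[318,195],[345,205],[355,195],[345,222],[385,218],[352,240]],z)[:,:2].round(3).tolist())
a=cv2.imread("pics/wrist0.png");b=cv2.imread("pics/scene0.png")[130:250,230:430]
cv2.imwrite("pics/w.png",np.hstack([cv2.resize(a,(400,250)),cv2.resize(b,(400,250))]))
E
```

```text
cam in tool [ 0.07744561  0.00143573 -0.1395434 ] view dir tool [-2.83863385e-01 -6.69439821e-04  9.58864501e-01] right [-1.46332503e-03  9.99998894e-01  2.64953687e-04]
0 [[0.648, -0.143], [0.549, -0.175], [0.557, -0.235], [0.497, -0.119], [0.416, -0.226], [0.431, -0.079]]
0.03 [[0.627, -0.122], [0.531, -0.153], [0.539, -0.212], [0.481, -0.099], [0.402, -0.203], [0.417, -0.06]]
0.06 [[0.606, -0.101], [0.513, -0.132], [0.521, -0.188], [0.465, -0.079], [0.388, -0.18], [0.402, -0.042]]
```

View pics/w.png

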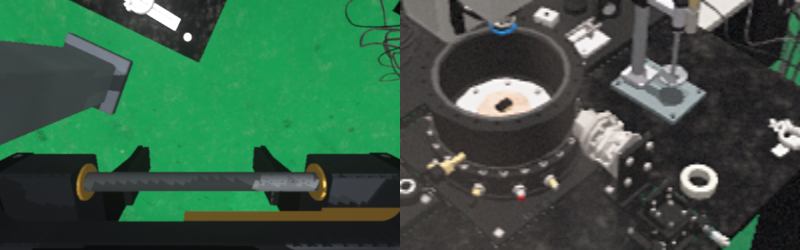

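drive_tool(series=[0,0,0,3.1,-1.1,-0.7,1,0,0,0,6.2,-2.2,-1.4,1,0,0,0,6.2,-2.2,-1.4,1,0,0,0,6.2,-2.2,-1.4,1,0,0,0,6.2,-2.2,-1.4,1,0,0,0,6.2,-2.2,-1.4,1,0,0,0,6.2,-2.2,-1.4,1,0,0,0,6.2,-2.2,-1.4,1,0,0,0,6.2,-2.2,-1.4,1,0,0,0,6.2,-2.2,-1.4,1])

```text
time: 0.98
ee_pos: [0.4505, -0.383, 0.3]
eef_rot: [0.976, 0.216, -0.001, -0.0]
ft_force: [-0.5, -0.3, -0.2]
width: 0.0872
grip_force: 0.0
```

```bash
python3 - <<'E'
from h import *
c=get_calibration("wrist");im=camera("wrist");np.save("c1.npy",c,allow_pickle=True)
s=telemetry.read_state();print(s["time"],s["ee_pos"],R.from_quat(s["eef_rot"]).as_matrix()[:,0],s["joint_positions"])
v=im[:,:,::-1].copy();cv2.imwrite("pics/w1.png",v)
print(proj(c,[[.588,-.326,.06],[.588,-.326,.155]]))
E
```

```text
1.0333 [ 0.45020961 -0.38343017  0.30004944] [ 0.90750307  0.42004413 -0.00105074] [ 0.80355031  0.24519192 -0.21378667  1.45850876  0.05266354  1.44427865
 -0.54802423]
[[326.68452006  24.67586814]
 [328.29308616  -1.54775884]]
```

View pics/w1.png

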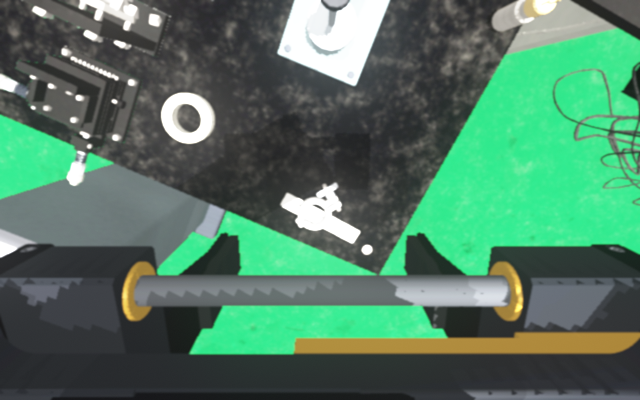

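The front corners of the base plate are at (278,49) and (355,85), and the hanger plate is at about (328,25) near the top edge. I move a little nearer to see the whole plate.

drive_tool(series=[0,0,0,1,0,-0.8,1,0,0,0,1.5,0,-0.8,1,0,0,0,1.5,0,-0.8,1,0,0,0,1.5,0,-0.8,1])

```text
time: 1.37
ee_pos: [0.5063, -0.357, 0.3322]
eef_rot: [0.976, 0.216, 0.0, -0.0]
ft_force: [-0.5, -0.6, -0.1]
width: 0.0872
grip_force: 0.0
```

```bash
python3 - <<'E'
from h import *
import pickle
c=get_calibration("wrist");im=camera("wrist");pickle.dump(c,open("c2.pkl","wb"))
cv2.imwrite("pics/w2f.png",im[:,:,::-1]);cv2.imwrite("pics/w2.png",cv2.resize(im[0:180,220:460,::-1],None,fx=3,fy=3,interpolation=2))
print(proj(c,[[.588,-.326,.06],[.588,-.326,.155]]))
E
```

```text
[[326.53200611  89.09258127]
 [327.83916593  86.46293565]]
```

View pics/w2.png

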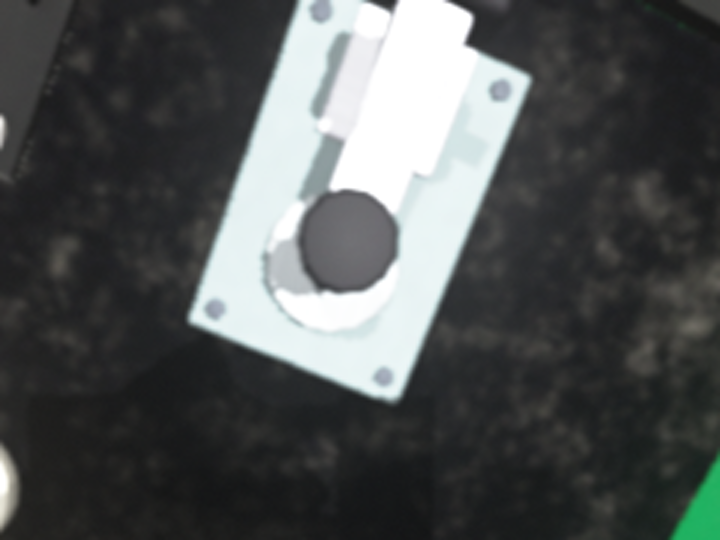

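The base corners in the crop are at (188,322), (399,404) and (531,76). The housing top is a dark disc centred at (349,240) with a 50 px radius, and the plate is partly hidden below it.

```bash
python3 - <<'E'
from h import *
import pickle
c=pickle.load(open("c2.pkl","rb"));f=lambda a:np.array(a)/3+[220,0]
P=plane(c,f([[188,322],[399,404],[531,76]]),.012)[:,:2]
ex=P[2]-P[1];ey=P[0]-P[1];print(np.hypot(*ex),np.arctan2(*ex[::-1]),np.hypot(*ey),np.arctan2(*ey[::-1])-np.pi/2)
y=np.arctan2(*ex[::-1])
m=(P[0]+P[1])/2; u=np.array([np.cos(y),np.sin(y)]);print("axis from base",m+.045*u)
print("housing top",plane(c,f([[349,240]]),.218), "r",plane(c,f([[399,240]]),.218)-plane(c,f([[349,240]]),.218))
a=plane(c,f([[264,265],[280,305],[300,322],[330,331],[360,325],[385,302]]),.06)[:,:2]
from scipy.optimize import least_squares
print("plate",least_squares(lambda q:np.hypot(*(a-q).T)-.026,[.588,-.326]))if 0 else print("plate",least_squares(lambda q:np.hypot(*(a-q).T)-.026,[.588,-.326]).x)
E
```

```text
0.14298234032265994 0.07077687217231163 0.1002572319333733 0.07149802183899823
axis from base [ 0.59261862 -0.33012253]
housing top [[ 0.59233601 -0.32953091  0.218     ]] r [[ 0.00500058 -0.01076591  0.        ]]
plate [ 0.59188462 -0.32933909]
```

drive_tool(series=[0,0,0,-0.6,-1.3,0.4,1,0,0,0,-1.15,-2.65,0.8,1,0,0,0,-1.15,-2.65,0.8,1,0,0,0,-1.15,-2.65,0.8,1,0,0,0,0.3,-6.95,0.8,1,0,0,0,0.3,-6.95,0.8,1,0,0,0,0.3,-6.95,0.8,1,0,0,0,0.3,-6.95,0.8,1,0,0,0,0.3,-6.95,0.8,1,0,0,0,0.3,-6.95,0.8,1])

```text
time: 2.25
ee_pos: [0.3986, -0.0974, 0.3008]
eef_rot: [0.976, 0.217, 0.0, 0.001]
ft_force: [0.2, -0.3, -0.1]
width: 0.0868
grip_force: 0.0
```

drive_tool(series=[0,0,0,1.1,-2.1,0,1,0,0,0,2.2,-4.2,0,1,0,0,0,2.2,-4.2,0,1,0,0,0,2.2,-4.2,0,1,0,0,0,2.2,-4.2,0,1,0,0,0,2.2,-4.2,0,1,0,0,0,2.2,-4.2,0,1,0,0,0,2.2,-4.2,0,1])

```text
time: 2.92
ee_pos: [0.4085, 0.0874, 0.3002]
eef_rot: [0.977, 0.215, -0.0, 0.0]
ft_force: [-0.5, -0.3, -0.9]
width: 0.087
grip_force: 0.0
```

```bash
cat >> h.py <<'E'
def look(tag,z=.014):
    import pickle
    c=get_calibration("wrist");im=camera("wrist")[:,:,::-1];pickle.dump(c,open(tag+".pkl","wb"));cv2.imwrite(f"pics/{tag}.png",im)
    return c,im
def find(c,im,xy,rad,z=.014,hw=.1):
    g=cv2.cvtColor(im,cv2.COLOR_BGR2GRAY);_,m=cv2.threshold(g,130,255,0)
    out=[]
    for k in cv2.findContours(m,1,cv2.CHAIN_APPROX_NONE)[0]:
        if len(k)<80: continue
        P=plane(c,k[:,0],z)[:,:2]
        if np.hypot(*(P.mean(0)-xy))<.06: out.append((len(k),)+fitmass(P,rad))
    return out
def st():
    s=telemetry.read_state();M=R.from_quat(s["eef_rot"]).as_matrix()
    print("t",s["time"],"p",s["ee_pos"].round(4),"yaw",np.arctan2(M[1,0],M[0,0]).round(4),"z",M[:,2].round(3),"q",s["joint_positions"].round(2),"F",s["ft_force"].round(1),"T",s["torque"].round(2),"w",s["width"],s["grip_force"]);return s["ee_pos"],M
def move(p,yaw=None):
    "rows units to reach p with current tool axes"
    e,M=st();d=M.T@(np.array(p)-e)/.04;y=np.arctan2(M[1,0],M[0,0])
    print("shift",d.round(2),"turn z",None if yaw is None else round(-np.degrees((yaw-y+np.pi)%(2*np.pi)-np.pi)/5,2))
E
python3 - <<'E'
from h import *
st();c,im=look("w3");print(proj(c,[[.481,.122,.014],[.51,.357,.014]]))
for o in find(c,im,[.481,.122],.042):print(o)
E
```

```text
t 2.9167 p [0.4085 0.0874 0.3002] yaw 0.4324 z [-0.001 -0.    -1.   ] q [ 0.47 -0.15 -0.7   1.84 -0.1   1.42 -1.34] F [-0.5 -0.3 -0.9] T [ 0.03 -0.   -0.01] w 0.08695119120832931 0.0
[[320.01943856  95.15726503]
 [137.44416126 -22.70689058]]
(328, array([0.48144052, 0.12010368]), np.float64(0.4557489478739032), np.float64(0.08320706789186445), np.int64(170), 328)
```

View pics/w3.png

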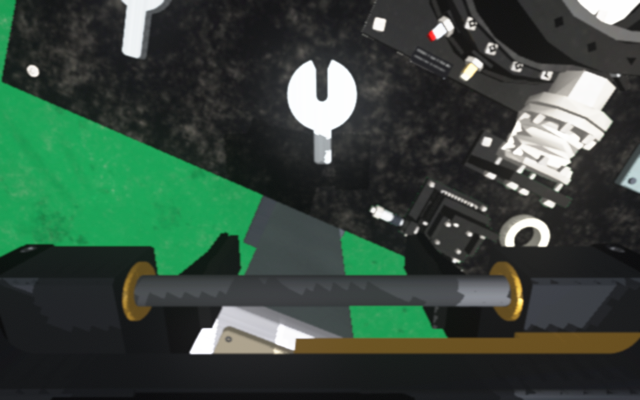

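The wrist view shows the larger mass centred at (322,96), with its tab end at (322,163) and its slot pointing up the picture. Next I turn the tool half a turn, so that the wrist camera will stay clear of the stand later.

drive_tool(series=[0,0,-1.4,0,0,0,1,0,0,-2.8,0,0,0,1,0,0,-4.2,0,0,0,1,0,0,-5.6,0,0,0,1,0,0,-7,0,0,0,1,0,0,-8.4,0,0,0,1,0,0,-9.8,0,0,0,1,0,0,-11.2,0,0,0,1,0,0,-12,0,0,0,1,0,0,-12,0,0,0,1])

```text
time: 3.8
ee_pos: [0.4085, 0.088, 0.3004]
eef_rot: [0.737, 0.676, -0.0, -0.0]
ft_force: [0.1, -0.6, -0.1]
width: 0.0871
grip_force: 0.0
```

drive_tool(series=[0,0,-1.4,0,0,0,1,0,0,-2.8,0,0,0,1,0,0,-4.2,0,0,0,1,0,0,-5.6,0,0,0,1,0,0,-7,0,0,0,1,0,0,-8.4,0,0,0,1,0,0,-9.8,0,0,0,1,0,0,-11.2,0,0,0,1,0,0,-12,0,0,0,1,0,0,-12,0,0,0,1])

```text
time: 4.63
ee_pos: [0.4084, 0.0885, 0.3004]
eef_rot: [0.302, 0.953, -0.0, -0.0]
ft_force: [-0.1, -0.9, -0.2]
width: 0.0865
grip_force: 0.0
```

drive_tool(series=[0,0,-1.4,0,0,0,1,0,0,-2.8,0,0,0,1,0,0,-4.2,0,0,0,1,0,0,-5.6,0,0,0,1,0,0,-7,0,0,0,1,0,0,-8.4,0,0,0,1,0,0,-9.8,0,0,0,1,0,0,-11.2,0,0,0,1,0,0,-12.2,0,0,0,1,0,0,-12.2,0,0,0,1])

```text
time: 5.47
ee_pos: [0.4084, 0.0889, 0.3005]
eef_rot: [-0.224, 0.975, -0.0, -0.0]
ft_force: [0.2, -0.1, -0.8]
width: 0.0872
grip_force: 0.0
```

```bash
python3 - <<'E'
from h import *
y=.452; p=np.array([.4814,.1201])-.07*np.array([np.cos(y),np.sin(y)])
move([*p,.0255],y+np.pi)
E
```

```text
t 5.4667 p [0.4084 0.0889 0.3005] yaw -2.6902 z [-0. -0. -1.] q [ 0.19 -0.14 -0.46  1.85 -0.06  1.42  1.77] F [ 0.2 -0.1 -0.8] T [ 0.14 -0.12 -0.02] w 0.08724139911492398 0.0
shift [-0.23 -0.1   6.87] turn z -0.01
```

drive_tool(series=[0,0,0,-0.2,-0.1,1,1,0,0,0,-0.2,-0.1,2,1,0,0,0,-0.2,-0.1,3,1,0,0,0,-0.2,-0.1,4,1,0,0,0,-0.2,-0.1,5,1,0,0,0,-0.2,-0.1,6,1,0,0,0,-0.22,-0.1,6.5,0,0,0,0,-0.22,-0.1,6.85,0,0,0,0,-0.22,-0.1,6.85,0,0,0,0,-0.22,-0.1,6.85,0])

```text
time: 6.3
ee_pos: [0.4177, 0.0895, 0.0262]
eef_rot: [-0.222, 0.975, 0.0, -0.001]
ft_force: [-0.8, -0.5, -0.3]
width: 0.0681
grip_force: 0.0
```

drive_tool(series=[0,0,0,0,0,0,-1,0,0,0,0,0,0,-1,0,0,0,0,0,0,-1,0,0,0,0,0,0,-1,0,0,0,0,0,0,-1,0,0,0,0,0,0,-1,0,0,0,0,0,0,-1,0,0,0,0,0,0,-1], grip_force=60)

```text
time: 6.97
ee_pos: [0.418, 0.0901, 0.0267]
eef_rot: [-0.225, 0.974, -0.0, 0.0]
ft_force: [-1.6, 0.2, 2.7]
width: 0.0207
grip_force: 60.0
```

```bash
python3 - <<'E'
from h import *
st()
E
```

```text
t 6.9667 p [0.418  0.0901 0.0267] yaw -2.6882 z [ 0. -0. -1.] q [ 0.14  0.21 -0.49  2.16  0.13  0.81  1.6 ] F [-1.6  0.2  2.7] T [0.24 0.15 0.02] w 0.020710842626036546 60.00154674053192
```

drive_tool(series=[0,0,0,0,0,-0.2,-1,0,0,0,0,0,-0.5,-1,0,0,0,0,0,-1,-1,0,0,0,0,0,-1.7,-1,0,0,0,0,0,-2.5,-1,0,0,0,0,0,-3.3,-1,0,0,0,0,0,-4,-1,0,0,0,0,0,-4,-1,0,0,0,0,0,-4,-1])

```text
time: 7.72
ee_pos: [0.4184, 0.0901, 0.1878]
eef_rot: [-0.225, 0.974, -0.0, 0.001]
ft_force: [-0.8, -0.5, -3.2]
width: 0.0212
grip_force: 60.0
```

```bash
python3 - <<'E'
from h import *
st()
for n in("scene","side"):
    c=get_calibration(n);cv2.imwrite(f"pics/{n}1.png",camera(n)[:,:,::-1])
    print(n,[(z,plane(c,[[283,142],[250,130]] if n=="scene" else [[285,170],[240,150]],z)[:,:2].round(3).tolist()) for z in(.15,.2,.25,.3)])
a=cv2.imread("pics/scene1.png")[90:300,180:420];b=cv2.imread("pics/side1.png")[100:310,190:430]
cv2.imwrite("pics/l1.png",np.hstack([cv2.resize(a,(400,350)),cv2.resize(b,(400,350))]))
E
```

```text
t 7.7167 p [0.4184 0.0901 0.1878] yaw -2.6885 z [ 0.003 -0.    -1.   ] q [ 0.19 -0.04 -0.49  2.   -0.02  1.17  1.73] F [-0.8 -0.5 -3.2] T [-0.    0.04  0.02] w 0.021195658776449775 59.99136507511139
scene [(0.15, [[0.808, -0.132], [0.941, -0.094]]), (0.2, [[0.758, -0.092], [0.883, -0.056]]), (0.25, [[0.708, -0.052], [0.826, -0.019]]), (0.3, [[0.658, -0.012], [0.768, 0.019]])]
side [(0.15, [[0.785, -0.128], [1.009, -0.128]]), (0.2, [[0.742, -0.077], [0.953, -0.077]]), (0.25, [[0.698, -0.026], [0.898, -0.027]]), (0.3, [[0.654, 0.024], [0.843, 0.024]])]
```

View pics/l1.png

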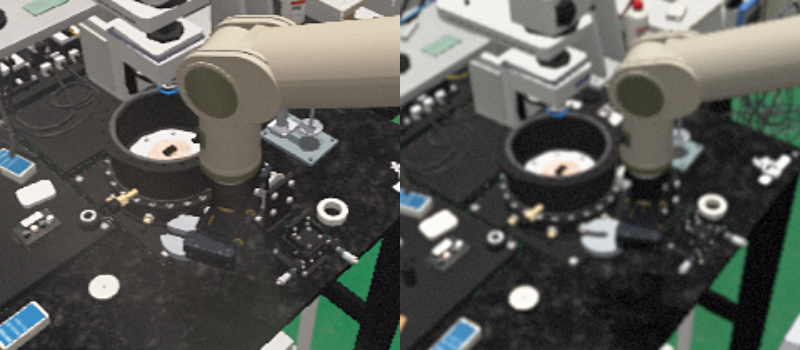

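The mass is held level, with its disc ahead of the fingers at about (190,235) in the left crop. Crossing now.

drive_tool(series=[0,0,0,0.15,-0.3,-0.1,-1,0,0,0,0.4,-0.8,-0.3,-1,0,0,0.3,0.7,-1.5,-0.5,-1,0,0,0.6,1,-2.2,-0.5,-1,0,0,1,1.4,-2.9,-0.5,-1,0,0,1.4,1.7,-3.6,-0.5,-1,0,0,1.8,2,-4.3,-0.5,-1,0,0,2.2,2.3,-5.1,-0.5,-1,0,0,2.6,2.6,-5.9,-0.5,-1,0,0,3,2.9,-6.7,-0.5,-1])

```text
time: 8.65
ee_pos: [0.43, -0.2031, 0.2048]
eef_rot: [-0.095, 0.995, 0.001, -0.001]
ft_force: [0.5, 0.2, -2.7]
width: 0.0216
grip_force: 60.0
```

```bash
python3 - <<'E'
from h import *
y=.071;u=np.array([np.cos(y),np.sin(y)]);a=np.array([.592,-.3297])
move([*(a-.145*u),.19],y+np.pi)
E
```

```text
t 8.65 p [ 0.43   -0.2031  0.2048] yaw -2.9516 z [-0.003  0.001 -1.   ] q [ 0.49  0.04 -0.15  1.89  0.01  1.22  2.1 ] F [ 0.5  0.2 -2.7] T [ 0.12 -0.02  0.03] w 0.021553388498951425 59.991735219955444
shift [ 0.22 -3.44  0.37] turn z 1.36
```

drive_tool(series=[0,0,0.2,0.05,-0.6,0,-1,0,0,0.5,0.1,-1.3,0,-1,0,0,0.8,0.15,-2,0.1,-1,0,0,1.1,0.2,-2.7,0.2,-1,0,0,1.3,0.2,-3.2,0.3,-1,0,0,1.36,0.2,-3.4,0.4,-1,0,0,1.36,0.2,-3.4,0.4,-1,0,0,1.36,0.2,-3.4,0.4,-1])

```text
time: 9.32
ee_pos: [0.4486, -0.3356, 0.189]
eef_rot: [-0.037, 0.999, 0.001, -0.001]
ft_force: [0.4, 0.3, -2.9]
width: 0.0213
grip_force: 60.0
```

```bash
python3 - <<'E'
from h import *
y=.071;u=np.array([np.cos(y),np.sin(y)]);a=np.array([.592,-.3297])
move([*(a-.145*u),.0985],y+np.pi)
c=get_calibration("scene");cv2.imwrite("pics/scene2.png",camera("scene")[:,:,::-1])
E
```

```text
t 9.3167 p [ 0.4486 -0.3356  0.189 ] yaw -3.0681 z [-0.002  0.002 -1.   ] q [ 0.6   0.23 -0.04  1.71  0.01  1.21  2.2 ] F [ 0.4  0.3 -2.9] T [0.14 0.01 0.04] w 0.021311514339056287 59.991812109947205
shift [ 0.03 -0.11  2.26] turn z 0.03
```

drive_tool(series=[0,0,0,0,-0.1,0.4,-1,0,0,0,0,-0.1,0.9,-1,0,0,0,0,-0.1,1.4,-1,0,0,0,0,-0.1,1.9,-1,0,0,0,0,-0.1,2.2,-1,0,0,0,0,-0.1,2.25,-1,0,0,0,0,-0.1,2.25,-1,0,0,0,0,-0.1,2.25,-1])

```text
time: 10.03
ee_pos: [0.45, -0.3408, 0.1018]
eef_rot: [-0.037, 0.999, -0.0, 0.001]
ft_force: [0.6, -0.1, -1.6]
width: 0.0214
grip_force: 60.0
```

```bash
python3 - <<'E'
from h import *
y=.071;u=np.array([np.cos(y),np.sin(y)]);a=np.array([.592,-.3297])
move([*(a-.07*u),.0985],y+np.pi)
c=get_calibration("scene");im=camera("scene")[:,:,::-1];cv2.imwrite("pics/scene3.png",im)
d=get_calibration("side");jm=camera("side")[:,:,::-1]
# expected: mass centre now
e=telemetry.read_state()["ee_pos"];m=[e[0]+.07*u[0],e[1]+.07*u[1],e[2]-.0127];print(proj(c,m),proj(d,m),proj(c,[*a,.06]),proj(d,[*a,.06]))
cv2.imwrite("pics/l2.png",np.hstack([cv2.resize(im[110:230,310:430],(400,400),interpolation=2),cv2.resize(jm[125:245,310:430],(400,400),interpolation=2)]))
E
```

```text
t 10.0333 p [ 0.45   -0.3408  0.1018] yaw -3.0682 z [ 0.001 -0.001 -1.   ] q [ 0.6   0.32 -0.04  1.79  0.02  1.03  2.2 ] F [ 0.6 -0.1 -1.6] T [0.07 0.   0.02] w 0.02144335749836384 59.99144196510315
shift [-1.81  0.02  0.08] turn z 0.03
[[384.40472052 167.49829636]] [[374.56819506 180.07562151]] [[366.32560623 164.85080969]] [[357.12213815 180.19990189]]
```

View pics/l2.png

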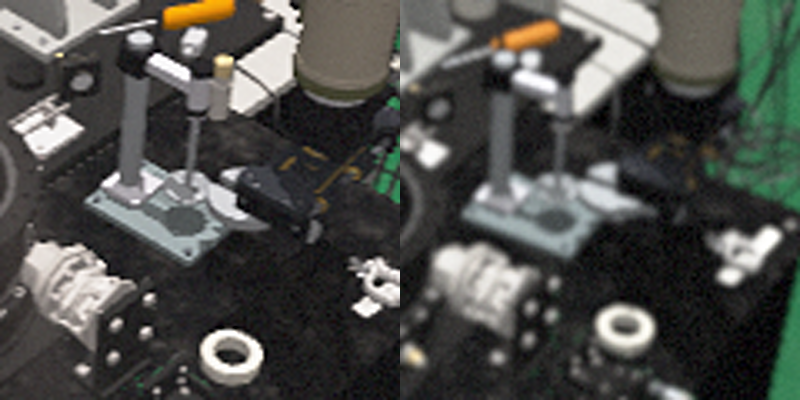

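The view shows the mass just in front of the rod, higher than the plate and in line with it. I slide it in, checking the force halfway.

drive_tool(series=[0,0,0,-0.1,0.02,0,-1,0,0,0,-0.25,0.02,0,-1,0,0,0,-0.4,0.02,0,-1,0,0,0,-0.55,0.02,0,-1,0,0,0,-0.7,0.02,0,-1,0,0,0,-0.85,0.02,0,-1,0,0,0,-0.95,0.02,0,-1,0,0,0,-1,0.02,0,-1,0,0,0,-1,0.02,0,-1])

```text
time: 10.88
ee_pos: [0.4897, -0.3369, 0.1004]
eef_rot: [-0.037, 0.999, 0.0, 0.0]
ft_force: [0.2, 0.8, -2.8]
width: 0.0215
grip_force: 60.0
```

```bash
python3 - <<'E'
from h import *
y=.071;u=np.array([np.cos(y),np.sin(y)]);a=np.array([.592,-.3297])
move([*(a-.07*u),.0985],y+np.pi)
im=camera("scene")[:,:,::-1];jm=camera("side")[:,:,::-1]
cv2.imwrite("pics/l3.png",np.hstack([cv2.resize(im[130:190,340:400],(400,400),interpolation=2),cv2.resize(jm[150:210,330:390],(400,400),interpolation=2)]))
E
```

```text
t 10.8833 p [ 0.4897 -0.3369  0.1004] yaw -3.0684 z [ 0.  0. -1.] q [ 0.57  0.38 -0.05  1.71  0.02  1.05  2.15] F [ 0.2  0.8 -2.8] T [ 0.11 -0.01  0.02] w 0.021540559234896398 59.991374015808105
shift [-0.81 -0.    0.05] turn z 0.03
```

View pics/l3.png

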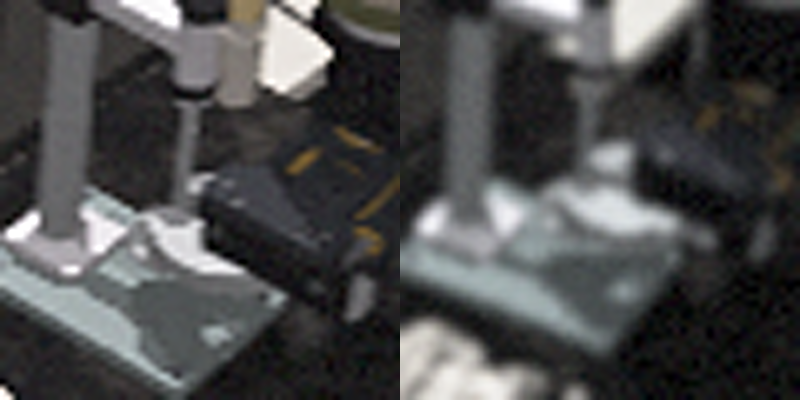

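The rod stands at the slot's mouth, with the two prongs on either side of it, and there is no contact force. All ten views are now used, so the rest is by numbers. I slide the rest of the way.

drive_tool(series=[0,0,0,-0.1,0,0,-1,0,0,0,-0.2,0,0,-1,0,0,0,-0.32,0,0,-1,0,0,0,-0.45,0,0,-1,0,0,0,-0.57,0,0,-1,0,0,0,-0.69,0,0,-1,0,0,0,-0.78,0,0,-1,0,0,0,-0.8,0,0,-1,0,0,0,-0.8,0,0,-1])

```text
time: 11.73
ee_pos: [0.5214, -0.3346, 0.1004]
eef_rot: [-0.037, 0.999, 0.0, -0.0]
ft_force: [0.2, -0.5, -2.0]
width: 0.0213
grip_force: 60.0
```

```bash
python3 - <<'E'
from h import *
y=.071;u=np.array([np.cos(y),np.sin(y)]);a=np.array([.592,-.3297])
move([*(a-.07*u),.088],y+np.pi)
E
```

```text
t 11.7333 p [ 0.5214 -0.3346  0.1004] yaw -3.0684 z [-0.  0. -1.] q [ 0.54  0.43 -0.05  1.64  0.03  1.07  2.12] F [ 0.2 -0.5 -2. ] T [0.14 0.02 0.03] w 0.021322561821251924 59.9914687871933
shift [-0.02 -0.    0.31] turn z 0.03
```

drive_tool(series=[0,0,0,-0.02,0,0.07,-1,0,0,0,-0.02,0,0.14,-1,0,0,0,-0.02,0,0.21,-1,0,0,0,-0.02,0,0.28,-1,0,0,0,-0.02,0,0.34,-1,0,0,0,-0.02,0,0.39,-1,0,0,0,-0.02,0,0.43,-1,0,0,0,-0.02,0,0.47,-1,0,0,0,-0.02,0,0.5,-1,0,0,0,-0.02,0,0.5,-1])

```text
time: 12.57
ee_pos: [0.5219, -0.3348, 0.0805]
eef_rot: [-0.036, 0.999, -0.0, 0.0]
ft_force: [-2.8, 0.9, -0.7]
width: 0.0212
grip_force: 60.0
```

```bash
python3 - <<'E'
from h import *
st()
for i in range(6): camera("wrist");print(telemetry.read_state()["ft_force"].round(2))
E
```

```text
t 12.5667 p [ 0.5219 -0.3348  0.0805] yaw -3.0689 z [ 0. -0. -1.] q [ 0.54  0.46 -0.05  1.65  0.03  1.04  2.12] F [-2.8  0.9 -0.7] T [0.2  0.22 0.02] w 0.021208900240987705 59.99338924884796
[-2.53  0.33  0.46]
[-2.28 -0.61  0.7 ]
[-1.51  0.49  0.23]
[-1.87 -0.19  0.3 ]
[-1.73  0.26 -0.53]
[-1.6   0.95  0.59]
```

drive_tool(series=[0,0,0,0,0,0,-0.4,0,0,0,0,0,0,-0.3,0,0,0,0,0,0,-0.1,0,0,0,0,0,0,0,0,0,0,0,0,0,0,0,0,0,0,0,0,0])

```text
time: 13.37
ee_pos: [0.522, -0.3347, 0.0806]
eef_rot: [-0.036, 0.999, -0.0, 0.0]
ft_force: [0.3, -0.3, 0.7]
width: 0.0421
grip_force: 0.0
```

```bash
python3 - <<'E'
from h import *
st();im=camera("scene")[:,:,::-1];jm=camera("side")[:,:,::-1];cv2.imwrite("pics/s4.png",im);cv2.imwrite("pics/d4.png",jm);st()
E
```

```text
t 13.3667 p [ 0.522  -0.3347  0.0806] yaw -3.0688 z [ 0. -0. -1.] q [ 0.54  0.46 -0.05  1.65  0.03  1.04  2.12] F [ 0.3 -0.3  0.7] T [ 0.1  -0.16 -0.01] w 0.0420959469587759 0.0
t 13.4667 p [ 0.522  -0.3347  0.0806] yaw -3.0688 z [ 0. -0. -1.] q [ 0.54  0.46 -0.05  1.65  0.03  1.04  2.12] F [ 0.9 -0.9 -0.4] T [ 0.09 -0.13  0.01] w 0.043069186832605494 0.0
```

Released. I back out along +x of the tool, then go up.

drive_tool(series=[0,0,0,0.2,0,0,0,0,0,0,0.5,0,0,0,0,0,0,0.9,0,0,0,0,0,0,1.3,0,0,0,0,0,0,1.7,0,0,0,0,0,0,1.9,0,-0.6,0,0,0,0,1.9,0,-1.5,0,0,0,0,1.9,0,-2.5,0,0,0,0,1.9,0,-3.3,1,0,0,0,1.9,0,-3.3,1])

```text
time: 14.3
ee_pos: [0.4479, -0.342, 0.22]
eef_rot: [-0.036, 0.999, -0.003, 0.004]
ft_force: [0.6, -0.5, -0.0]
width: 0.0502
grip_force: 0.0
```

```bash
python3 - <<'E'
from h import *
st()
A=[]
for n,b in(("scene",(340,140,400,190)),("side",(335,160,385,205))):
    c=get_calibration(n);im=camera(n)[:,:,::-1];cv2.imwrite(f"pics/{n}5.png",im)
    x0,y0,x1,y1=b
    # difference from start picture: new bright pixels = mass
    d=cv2.absdiff(im,cv2.imread(f"pics/{n}0.png")).max(2)[y0:y1,x0:x1]
    m=(d>25).astype(np.uint8)
    g=cv2.cvtColor(im,cv2.COLOR_BGR2GRAY)[y0:y1,x0:x1];m&=(g>120).astype(np.uint8)
    for z in(.0675,):
        P=plane(c,np.argwhere(m)[:,::-1]+[x0,y0],z)[:,:2]
        q=P-[.592,-.3297];k=np.hypot(*q.T)<.1;q=q[k];print(n,len(q),q.mean(0),q.min(0),q.max(0))
    far=q[np.hypot(*q.T)>.055];print("tab",far.mean(0),np.hypot(*far.T).max(), "bearing",np.degrees(np.arctan2(*far.mean(0)[::-1])))
    pr=proj(c,[[.592,-.3297,.0675]])[0]; print("ascii about",pr)
    for row in g[int(pr[1])-y0-9:int(pr[1])-y0+13,:]: print("".join(" .:-=+*#%@"[v*10//256] for v in row))
E
```

```text
t 14.3 p [ 0.4479 -0.342   0.22  ] yaw -3.0694 z [ 0.009 -0.006 -1.   ] q [ 0.61  0.21 -0.04  1.67  0.01  1.25  2.21] F [ 0.6 -0.5 -0. ] T [ 0.05 -0.17 -0.02] w 0.050153867476339056 0.0
scene 251 [-0.01591302 -0.0017258 ] [-0.08117369 -0.04107713] [0.04119946 0.05366657]
tab [-0.06795381 -0.00215984] 0.0812141429955378 bearing -178.17953001965594
ascii about [366.51684085 163.25751326]<stdin>:16: RuntimeWarning: overflow encountered in scalar multiply
Traceback (most recent call last):
OverflowError: Python integer 256 out of bounds for uint8
```

drive_tool(series=[0,0,0,0.3,1,-1,1,0,0,0,0.5,2,-2,1,0,0,0,0.55,2.9,-2,1,0,0,0,0.6,3.8,-2,1,0,0,0,0.6,4.7,-2,1,0,0,0,0.65,5.6,-2,1,0,0,0,0.65,6.5,-2,1,0,0,0,0.65,7.4,-2,1,0,0,0,0.4,8.4,-2,1,0,0,0,0.4,8.4,-2,1])

```text
time: 15.18
ee_pos: [0.4053, 0.0007, 0.2919]
eef_rot: [-0.041, 0.999, 0.0, 0.0]
ft_force: [-0.6, 0.2, 1.1]
width: 0.0869
grip_force: 0.0
```

```bash
python3 - <<'E'
from h import *
move([.42,.15,.3],3.297);move([.60,.37,.3],3.297)
E
```

```text
t 15.1833 p [0.4053 0.0007 0.2919] yaw -3.0604 z [ 0.     0.001 -1.   ] q [ 0.33 -0.17 -0.39  1.89 -0.07  1.41  1.61] F [-0.6  0.2  1.1] T [ 0.12 -0.11 -0.01] w 0.08688418738866269 0.0
shift [-0.67  3.69 -0.2 ] turn z -0.85
t 15.1833 p [0.4053 0.0007 0.2919] yaw -3.0604 z [ 0.     0.001 -1.   ] q [ 0.33 -0.17 -0.39  1.89 -0.07  1.41  1.61] F [-0.6  0.2  1.1] T [ 0.12 -0.11 -0.01] w 0.08688418738866269 0.0
shift [-5.6   8.81 -0.19] turn z -0.85
```

drive_tool(series=[0,0,0,-0.3,1,-0.2,1,0,0,0,-0.5,2,-0.2,1,0,0,-0.4,-0.6,3,-0.2,1,0,0,-0.8,-0.7,4,-0.2,1,0,0,-0.8,-1.3,4.8,-0.2,1,0,0,-0.8,-2,5.5,-0.2,1,0,0,-0.8,-2.7,6.2,-0.2,1,0,0,-0.8,-3.4,6.9,-0.2,1,0,0,-0.8,-4.1,7.6,-0.2,1,0,0,-0.8,-4.8,8.3,-0.2,1])

```text
time: 16.02
ee_pos: [0.5742, 0.3394, 0.2985]
eef_rot: [-0.071, 0.997, -0.001, -0.001]
ft_force: [0.1, 0.3, 0.6]
width: 0.087
grip_force: 0.0
```

drive_tool(series=[0,0,0,-0.7,0.5,0,1,0,0,0,-0.7,0.5,0,1,0,0,0,-0.7,0.5,0,1,0,0,0,-0.7,0.5,0,1])

```text
time: 16.35
ee_pos: [0.5975, 0.3622, 0.2994]
eef_rot: [-0.071, 0.997, -0.0, -0.001]
ft_force: [0.1, 0.2, -0.0]
width: 0.0868
grip_force: 0.0
```

```bash
python3 - <<'E'
from h import *
st();c,im=look("w6");print(proj(c,[[.5095,.355,.014]]))
o=find(c,im,[.5,.355],.033)
for k in o: print(k)
y=.15
if o: 
    k=max(o,key=lambda k:k[0]);y=k[2];p=k[1]-.07*np.array([np.cos(y),np.sin(y)]);move([*p,.0265],y+np.pi)
E
```

```text
t 16.35 p [0.5975 0.3622 0.2994] yaw -2.9985 z [-0.001 -0.001 -1.   ] q [-0.21  0.56 -0.66  1.11  0.33  1.57  0.92] F [ 0.1  0.2 -0. ] T [ 0.13 -0.1   0.05] w 0.0867997511356047 0.0
[[327.87329331  89.80302567]]
(301, array([0.50974003, 0.3555013 ]), np.float64(0.1535510272024218), np.float64(0.08383272312274317), np.int64(127), 301)
t 16.4 p [0.5975 0.3619 0.3004] yaw -2.999 z [-0.    -0.001 -1.   ] q [-0.21  0.56 -0.66  1.11  0.33  1.57  0.92] F [-0.1  0.2 -0.5] T [ 0.08 -0.13 -0.  ] w 0.0867935679737171 0.0
shift [3.94 0.14 6.85] turn z -0.13
```

Wrist and scene measurements agree: (0.5097, 0.3555), yaw 0.153. Going to grasp.

drive_tool(series=[0,0,-0.13,0.9,0.1,0.2,1,0,0,-0.13,1.8,0.14,0.6,1,0,0,-0.13,2.7,0.14,1.2,1,0,0,-0.13,3.4,0.14,2,1,0,0,-0.13,3.94,0.14,2.9,1,0,0,-0.13,3.94,0.14,3.8,1,0,0,-0.13,3.94,0.14,4.6,1,0,0,-0.13,3.94,0.14,5.4,1,0,0,-0.13,3.94,0.14,6,0,0,0,-0.13,3.94,0.14,6,0])

```text
time: 17.23
ee_pos: [0.4391, 0.3422, 0.0569]
eef_rot: [-0.076, 0.997, -0.002, -0.002]
ft_force: [-0.3, -1.4, -1.4]
width: 0.0799
grip_force: 0.0
```

```bash
python3 - <<'E'
from h import *
y=.1535;p=np.array([.5097,.3555])-.07*np.array([np.cos(y),np.sin(y)]);move([*p,.0265],y+np.pi)
E
```

```text
t 17.2333 p [0.4391 0.3422 0.0569] yaw -2.9887 z [-0.004 -0.005 -1.   ] q [-0.17  0.46 -0.69  1.8   0.35  1.    0.72] F [-0.3 -1.4 -1.4] T [ 0.04 -0.11 -0.02] w 0.079862090212758 0.0
shift [-0.05  0.06  0.76] turn z -0.01
```

drive_tool(series=[0,0,0,0,0,0.3,0,0,0,0,0,0,0.6,0,0,0,0,0,0,0.76,0,0,0,0,0,0,0.76,0,0,0,0,0,0,0.76,0])

```text
time: 17.65
ee_pos: [0.4413, 0.3458, 0.0305]
eef_rot: [-0.077, 0.997, 0.0, 0.0]
ft_force: [0.2, 0.3, -0.8]
width: 0.049
grip_force: 0.0
```

```bash
python3 - <<'E'
from h import *
y=.1535;p=np.array([.5097,.3555])-.07*np.array([np.cos(y),np.sin(y)]);move([*p,.0265],y+np.pi)
E
```

```text
t 17.65 p [0.4413 0.3458 0.0305] yaw -2.9877 z [ 0.  0. -1.] q [-0.19  0.5  -0.67  1.81  0.38  0.95  0.7 ] F [ 0.2  0.3 -0.8] T [ 0.14 -0.12 -0.06] w 0.0490476627590823 0.0
shift [ 0.02 -0.02  0.1 ] turn z 0.0
```

drive_tool(series=[0,0,0,0.02,-0.02,0.1,0,0,0,0,0.02,-0.02,0.1,0,0,0,0,0.02,-0.02,0.1,-1,0,0,0,0.02,-0.02,0.1,-1,0,0,0,0.02,-0.02,0.1,-1,0,0,0,0.02,-0.02,0.1,-1,0,0,0,0.02,-0.02,0.1,-1,0,0,0,0.02,-0.02,0.1,-1,0,0,0,0.02,-0.02,0.1,-1], grip_force=60)

```text
time: 18.4
ee_pos: [0.4405, 0.345, 0.0263]
eef_rot: [-0.077, 0.997, 0.0, 0.0]
ft_force: [-0.6, 0.6, 0.7]
width: 0.021
grip_force: 59.9
```

```bash
python3 - <<'E'
from h import *
st()
E
```

```text
t 18.4 p [0.4405 0.345  0.0263] yaw -2.9876 z [ 0.  0. -1.] q [-0.19  0.51 -0.67  1.82  0.38  0.95  0.7 ] F [-0.6  0.6  0.7] T [ 0.21 -0.   -0.  ] w 0.021030951290474578 59.94807243347168
```

drive_tool(series=[0,0,0,0,0,-0.2,-1,0,0,0,0,0,-0.6,-1,0,0,0,0,0,-1.2,-1,0,0,0,0,0,-1.9,-1,0,0,0,0,0,-2.7,-1,0,0,1,0.1,0,-3.5,-1,0,0,2.3,0.2,0,-4.3,-1,0,0,3.6,0.3,0,-4.6,-1,0,0,4.9,0.4,0,-4.6,-1,0,0,4.9,0.4,0,-4.6,-1])

```text
time: 19.23
ee_pos: [0.4242, 0.3427, 0.2116]
eef_rot: [0.139, 0.99, 0.0, 0.001]
ft_force: [-0.1, -0.1, -1.7]
width: 0.0214
grip_force: 60.0
```

```bash
python3 - <<'E'
from h import *
c=get_calibration("scene");w=np.load("c1.npy",allow_pickle=True).item()
d1=ray(c,[[376.7,128.3]])[0];d2=ray(w,[[543,5]])[0]
A=np.c_[d1,-d2];t=np.linalg.lstsq(A,w["xyz"]-c["xyz"],rcond=None)[0]
print(c["xyz"]+t[0]*d1,w["xyz"]+t[1]*d2)
move([.41,.2,.21],None)
E
```

```text
[ 0.69292632 -0.50798039  0.07459894] [ 0.68913481 -0.50978589  0.07364253]
t 19.2333 p [0.4242 0.3427 0.2116] yaw 2.8632 z [ 0.002  0.    -1.   ] q [-0.15  0.25 -0.7   1.69  0.17  1.26  0.4 ] F [-0.1 -0.1 -1.7] T [ 0.14 -0.06 -0.01] w 0.02136153000212577 59.95056509971619
shift [-0.64 -3.53  0.04] turn z None
```

drive_tool(series=[0,0,1.2,-0.1,-0.4,0,-1,0,0,2.5,-0.3,-1.1,0,-1,0,0,3.8,-0.45,-1.8,0,-1,0,0,5.1,-0.6,-2.5,0,-1,0,0,6.4,-0.75,-3.3,0,-1,0,0,7.7,-0.9,-4,0,-1,0,0,9,-1.05,-4.7,0,-1,0,0,10.3,-1.2,-5.4,0,-1,0,0,11.6,-1.3,-5.8,0,-1,0,0,12.9,-1.33,-5.93,0,-1])

```text
time: 20.07
ee_pos: [0.4113, 0.0963, 0.2096]
eef_rot: [0.646, 0.763, -0.001, -0.0]
ft_force: [-0.2, 0.3, -1.3]
width: 0.0216
grip_force: 59.9
```

```bash
python3 - <<'E'
from h import *
move([.41,-.05,.21],None);move([.42,-.25,.21])
E
```

```text
t 20.0667 p [0.4113 0.0963 0.2096] yaw 1.7373 z [-0.001 -0.001 -1.   ] q [ 0.15 -0.07 -0.46  1.98 -0.03  1.22 -0.13] F [-0.2  0.3 -1.3] T [ 0.08 -0.14 -0.03] w 0.02159152930989656 59.94331240653992
shift [-3.6  -0.64 -0.01] turn z None
t 20.0667 p [0.4113 0.0963 0.2096] yaw 1.7373 z [-0.001 -0.001 -1.   ] q [ 0.15 -0.07 -0.46  1.98 -0.03  1.22 -0.13] F [-0.2  0.3 -1.3] T [ 0.08 -0.14 -0.03] w 0.02159152930989656 59.94331240653992
shift [-8.57 -1.22  0.  ] turn z None
```

drive_tool(series=[0,0,0.5,-0.4,-0.05,0,-1,0,0,1.5,-1.2,-0.2,0,-1,0,0,2.7,-2.1,-0.35,0,-1,0,0,3.9,-3,-0.5,0,-1,0,0,5.1,-3.9,-0.6,0,-1,0,0,6.3,-4.8,-0.7,0,-1,0,0,7.5,-5.7,-0.8,0,-1,0,0,8.7,-6.6,-0.95,0,-1,0,0,9.9,-7.4,-1.05,0,-1,0,0,11.1,-8,-1.15,0,-1])

```text
time: 20.9
ee_pos: [0.42, -0.227, 0.2097]
eef_rot: [0.926, 0.376, -0.001, 0.0]
ft_force: [0.7, 0.2, -1.4]
width: 0.0211
grip_force: 59.9
```

```bash
python3 - <<'E'
from h import *
move([.45,-.48,.21],-1.396);move([.617,-.4725,.2],-1.396)
E
```

```text
t 20.9 p [ 0.42   -0.227   0.2097] yaw 0.7716 z [-0.001 -0.    -1.   ] q [ 0.5   0.04 -0.1   1.88  0.01  1.22 -0.4 ] F [ 0.7  0.2 -1.4] T [ 0.08 -0.11  0.04] w 0.021086964744439902 59.94439423084259
shift [-3.87  5.06 -0.01] turn z 24.84
t 20.9 p [ 0.42   -0.227   0.2097] yaw 0.7716 z [-0.001 -0.    -1.   ] q [ 0.5   0.04 -0.1   1.88  0.01  1.22 -0.4 ] F [ 0.7  0.2 -1.4] T [ 0.08 -0.11  0.04] w 0.021086964744439902 59.94439423084259
shift [-0.75  7.83  0.24] turn z 24.84
```

drive_tool(series=[0,0,0.7,-0.2,0.3,0,-1,0,0,2,-0.6,0.8,0,-1,0,0,3.3,-1.1,1.4,0,-1,0,0,4.6,-1.6,2.1,0,-1,0,0,5.9,-2.1,2.8,0,-1,0,0,7.2,-2.7,3.5,0,-1,0,0,8.5,-3.2,4.2,0,-1,0,0,9.8,-3.6,4.7,0,-1,0,0,11.1,-3.87,5.06,0,-1,0,0,12.4,-3.87,5.06,0,-1])

```text
time: 21.73
ee_pos: [0.4496, -0.4807, 0.2086]
eef_rot: [0.988, -0.156, -0.001, 0.001]
ft_force: [-0.4, -0.7, -1.1]
width: 0.0209
grip_force: 59.9
```

```bash
python3 - <<'E'
from h import *
move([.617,-.4725,.2],-1.396)
E
```

```text
t 21.7333 p [ 0.4496 -0.4807  0.2086] yaw -0.3124 z [-0.003 -0.001 -1.   ] q [ 0.63  0.42  0.16  1.42 -0.06  1.3  -1.09] F [-0.4 -0.7 -1.1] T [-0.   -0.07 -0.04] w 0.02086139350197436 59.942269921302795
shift [ 3.92 -1.48  0.2 ] turn z 12.42
```

drive_tool(series=[0,0,1,0.2,-0.1,0,-1,0,0,2.3,0.6,-0.3,0,-1,0,0,3.6,1.1,-0.5,0,-1,0,0,4.9,1.6,-0.7,0,-1,0,0,6.2,2.1,-0.9,0,-1,0,0,7.5,2.6,-1.1,0.1,-1,0,0,8.8,3.1,-1.25,0.1,-1,0,0,10.1,3.6,-1.4,0.2,-1,0,0,11.3,3.92,-1.48,0.2,-1,0,0,12.4,3.92,-1.48,0.2,-1])

```text
time: 22.57
ee_pos: [0.6214, -0.4662, 0.1995]
eef_rot: [0.769, -0.639, -0.001, -0.0]
ft_force: [1.8, 0.2, -2.1]
width: 0.0213
grip_force: 59.9
```

```bash
cat >> h.py <<'E'
YS=1.745;US=np.array([np.cos(YS),np.sin(YS)]);AX=np.array([.592,-.3297])
E
python3 - <<'E'
from h import *
move([*(AX-.145*US),.115],YS-np.pi)
E
```

```text
t 22.5667 p [ 0.6214 -0.4662  0.1995] yaw -1.387 z [-0.002  0.002 -1.   ] q [ 0.42  0.72  0.31  1.02 -0.21  1.43 -2.27] F [ 1.8  0.2 -2.1] T [ 0.09 -0.02 -0.02] w 0.021280432729106947 59.94463920593262
shift [0.14 0.13 2.11] turn z 0.11
```

drive_tool(series=[0,0,0.1,0.1,0.1,0.3,-1,0,0,0.1,0.14,0.13,0.8,-1,0,0,0.1,0.14,0.13,1.3,-1,0,0,0.1,0.14,0.13,1.8,-1,0,0,0.1,0.14,0.13,2.1,-1,0,0,0.1,0.14,0.13,2.1,-1,0,0,0.1,0.14,0.13,2.1,-1,0,0,0.1,0.14,0.13,2.1,-1])

```text
time: 23.23
ee_pos: [0.6151, -0.4749, 0.1195]
eef_rot: [0.765, -0.643, 0.001, 0.0]
ft_force: [0.3, 0.3, -1.4]
width: 0.0213
grip_force: 59.9
```

```bash
python3 - <<'E'
from h import *
move([*(AX-.07*US),.11],YS-np.pi)
E
```

```text
t 23.2333 p [ 0.6151 -0.4749  0.1195] yaw -1.398 z [ 0.001 -0.001 -1.   ] q [ 0.43  0.76  0.3   1.12 -0.22  1.28 -2.26] F [ 0.3  0.3 -1.4] T [ 0.04 -0.01 -0.05] w 0.021346236949665497 59.94851589202881
shift [-1.92 -0.06  0.24] turn z -0.02
```

drive_tool(series=[0,0,0,-0.1,-0.06,0.1,-1,0,0,0,-0.25,-0.06,0.2,-1,0,0,0,-0.4,-0.06,0.2,-1,0,0,0,-0.55,-0.06,0.2,-1,0,0,0,-0.7,-0.06,0.2,-1,0,0,0,-0.85,-0.06,0.2,-1,0,0,0,-0.98,-0.06,0.2,-1,0,0,0,-1.05,-0.06,0.2,-1,0,0,0,-1.05,-0.06,0.2,-1])

```text
time: 23.98
ee_pos: [0.6104, -0.4314, 0.1104]
eef_rot: [0.765, -0.644, 0.0, -0.0]
ft_force: [-1.1, 0.2, -2.1]
width: 0.0212
grip_force: 59.9
```

```bash
python3 - <<'E'
from h import *
move([*(AX-.07*US),.11],YS-np.pi)
E
```

```text
t 23.9833 p [ 0.6104 -0.4314  0.1104] yaw -1.3985 z [ 0.  0. -1.] q [ 0.37  0.7   0.3   1.24 -0.2   1.23 -2.3 ] F [-1.1  0.2 -2.1] T [ 0.01 -0.02  0.04] w 0.021230542997412512 59.948498010635376
shift [-0.84  0.01  0.01] turn z -0.02
```

drive_tool(series=[0,0,0,-0.1,0.01,0,-1,0,0,0,-0.22,0.01,0,-1,0,0,0,-0.35,0.01,0,-1,0,0,0,-0.48,0.01,0,-1,0,0,0,-0.6,0.01,0,-1,0,0,0,-0.72,0.01,0,-1,0,0,0,-0.8,0.01,0,-1,0,0,0,-0.84,0.01,0,-1,0,0,0,-0.84,0.01,0,-1])

```text
time: 24.73
ee_pos: [0.6039, -0.4015, 0.1108]
eef_rot: [0.764, -0.645, 0.002, 0.001]
ft_force: [4.1, -7.4, -3.4]
width: 0.0212
grip_force: 59.9
```

```bash
python3 - <<'E'
from h import *
move([*(AX-.07*US),.0895],YS-np.pi)
E
```

```text
t 24.7333 p [ 0.6039 -0.4015  0.1108] yaw -1.4021 z [ 0.002 -0.004 -1.   ] q [ 0.33  0.65  0.3   1.32 -0.19  1.19 -2.33] F [ 4.1 -7.4 -3.4] T [-0.96 -0.51 -0.73] w 0.021194926016742204 59.948514103889465
shift [-0.07 -0.02  0.53] turn z -0.06
```

Contact of about 8 N. The wrench line passes near the stand's column, so the gripper's body is touching it. I back off and use a slot bearing of 90° instead of 100°.

drive_tool(series=[0,0,0,0.2,0,0,-1,0,0,0,0.4,0,0,-1,0,0,0,0.5,0,0,-1,0,0,0,0.5,0,0,-1,0,0,0,0.5,0,0,-1])

```text
time: 25.15
ee_pos: [0.6072, -0.4193, 0.1098]
eef_rot: [0.765, -0.644, -0.0, 0.0]
ft_force: [0.6, -0.8, -1.1]
width: 0.0213
grip_force: 59.9
```

```bash
sed -i 's/YS=1.745/YS=1.5708/' h.py; python3 - <<'E'
from h import *
move([*(AX-.085*US),.1105],YS-np.pi)
E
```

```text
t 25.15 p [ 0.6072 -0.4193  0.1098] yaw -1.3999 z [-0.  0. -1.] q [ 0.36  0.68  0.3   1.27 -0.2   1.21 -2.31] F [ 0.6 -0.8 -1.1] T [0.13 0.01 0.01] w 0.02127528844236539 59.948360323905945
shift [-0.18  0.36 -0.02] turn z 1.96
```

drive_tool(series=[0,0,0.3,0,0.06,0,-1,0,0,0.6,-0.04,0.12,0,-1,0,0,0.95,-0.08,0.18,0,-1,0,0,1.3,-0.12,0.24,0,-1,0,0,1.65,-0.15,0.3,0,-1,0,0,1.96,-0.18,0.36,0,-1,0,0,1.96,-0.18,0.36,0,-1,0,0,1.96,-0.18,0.36,0,-1])

```text
time: 25.82
ee_pos: [0.5919, -0.4142, 0.1104]
eef_rot: [0.707, -0.707, 0.0, -0.0]
ft_force: [0.1, -0.5, -1.7]
width: 0.0211
grip_force: 59.9
```

```bash
python3 - <<'E'
from h import *
move([*(AX-.07*US),.1105],YS-np.pi)
E
```

```text
t 25.8167 p [ 0.5919 -0.4142  0.1104] yaw -1.5704 z [ 0. -0. -1.] q [ 0.33  0.65  0.33  1.33 -0.22  1.2  -2.46] F [ 0.1 -0.5 -1.7] T [ 0.06  0.01 -0.01] w 0.021130678700406278 59.948551654815674
shift [-0.36 -0.   -0.  ] turn z 0.0
```

drive_tool(series=[0,0,0,-0.07,0,0,-1,0,0,0,-0.14,0,0,-1,0,0,0,-0.21,0,0,-1,0,0,0,-0.28,0,0,-1,0,0,0,-0.34,0,0,-1,0,0,0,-0.34,0,0,-1,0,0,0,-0.34,0,0,-1])

```text
time: 26.4
ee_pos: [0.5921, -0.4006, 0.1103]
eef_rot: [0.707, -0.707, 0.0, -0.0]
ft_force: [-0.0, 0.4, -2.0]
width: 0.0213
grip_force: 59.9
```

```bash
python3 - <<'E'
from h import *
move([*(AX-.07*US),.0895],YS-np.pi)
E
```

```text
t 26.4 p [ 0.5921 -0.4006  0.1103] yaw -1.5701 z [ 0. -0. -1.] q [ 0.31  0.63  0.33  1.36 -0.21  1.19 -2.48] F [-0.   0.4 -2. ] T [ 0.08 -0.    0.05] w 0.021260571823526784 59.948349595069885
shift [-0.02  0.    0.52] turn z 0.01
```

drive_tool(series=[0,0,0,-0.02,0,0.08,-1,0,0,0,-0.02,0,0.16,-1,0,0,0,-0.02,0,0.24,-1,0,0,0,-0.02,0,0.31,-1,0,0,0,-0.02,0,0.37,-1,0,0,0,-0.02,0,0.42,-1,0,0,0,-0.02,0,0.46,-1,0,0,0,-0.02,0,0.5,-1,0,0,0,-0.02,0,0.52,-1,0,0,0,-0.02,0,0.52,-1])

```text
time: 27.23
ee_pos: [0.5919, -0.4001, 0.0894]
eef_rot: [0.707, -0.707, -0.0, 0.0]
ft_force: [-2.3, -0.3, 1.2]
width: 0.021
grip_force: 60.0
```

```bash
python3 - <<'E'
from h import *
st()
for i in range(5): camera("wrist");print(telemetry.read_state()["ft_force"].round(2))
E
```

```text
t 27.2333 p [ 0.5919 -0.4001  0.0894] yaw -1.5705 z [-0. -0. -1.] q [ 0.31  0.65  0.33  1.37 -0.22  1.15 -2.48] F [-2.3 -0.3  1.2] T [0.26 0.27 0.02] w 0.02096896745081784 59.95564520359039
[-1.55  0.16  0.08]
[-2.43  0.04 -0.1 ]
[-1.8   0.37  0.34]
[-1.81  0.38 -0.47]
[-1.62 -0.75 -0.09]
```

Supported, with Fz near 0. I release gently.

drive_tool(series=[0,0,0,0,0,0,-0.4,0,0,0,0,0,0,-0.3,0,0,0,0,0,0,-0.1,0,0,0,0,0,0,0,0,0,0,0,0,0,0,0,0,0,0,0,0,0])

```text
time: 27.98
ee_pos: [0.5921, -0.4, 0.0894]
eef_rot: [0.707, -0.707, 0.0, -0.0]
ft_force: [0.2, 0.6, 0.6]
width: 0.0422
grip_force: 0.0
```

drive_tool(series=[0,0,0,0.15,0,0,0,0,0,0,0.4,0,0,0,0,0,0,0.7,0,0,0,0,0,0,1,0,0,0,0,0,0,1.2,0,-0.3,0,0,0,0,1.3,0,-1,0,0,0,0,1.5,0,-2,0,0,0,0,1.5,0,-3,0,0,0,0,1.5,0,-4,0,0,0,0,1.5,0,-4,0])

```text
time: 28.82
ee_pos: [0.5932, -0.4638, 0.2596]
eef_rot: [-0.707, 0.707, -0.007, 0.001]
ft_force: [0.7, -0.7, 1.9]
width: 0.0431
grip_force: 0.0
```

```bash
python3 - <<'E'
from h import *
st()
for n,b in(("scene",(335,140,405,195)),("side",(330,155,390,210))):
    c=get_calibration(n);im=camera(n)[:,:,::-1].copy();cv2.imwrite(f"pics/{n}9.png",im)
    x0,y0,x1,y1=b;g=cv2.cvtColor(im,cv2.COLOR_BGR2GRAY)[y0:y1,x0:x1]
    d=cv2.absdiff(im,cv2.imread(f"pics/{n}0.png")).max(2)[y0:y1,x0:x1]
    k=np.argwhere((d>25)&(g>110))[:,::-1]+[x0,y0]
    P=plane(c,k,.0775)[:,:2]-AX;P=P[np.hypot(*P.T)<.1]
    t=P[(abs(P[:,0])<.03)&(P[:,1]<-.05)];q=P[(abs(P[:,1])<.03)&(P[:,0]<-.05)]
    print(n,"small tab",len(t),t.mean(0).round(4),t.min(0).round(3),"large tab",len(q),q.mean(0).round(4),q.min(0).round(3))
    print("predicted small tab end/centre px",proj(c,[[*(AX-.084*US),.0775],[*AX,.0775]]).round(1).tolist())
    for row in g: print("".join(" .:-=+*#%@"[int(v)*10//256] for v in row))
E
```

```text
t 28.8167 p [ 0.5932 -0.4638  0.2596] yaw -1.5719 z [ 0.01  -0.009 -1.   ] q [ 0.4   0.63  0.37  1.05 -0.21  1.48 -2.43] F [ 0.7 -0.7  1.9] T [ 0.02 -0.03  0.02] w 0.0431197681929527 0.0
scene small tab 32 [ 0.0003 -0.0656] [-0.011 -0.081] large tab 45 [-0.0695  0.0091] [-0.09  -0.001]
predicted small tab end/centre px [[381.8, 150.5], [366.8, 161.1]]
::::::::::::--====-::......::.:=+++++======+%@@@@@@%*===-::   .     -=
::::::::::::----==-::.. .......=+++++======*%@@@@@%*===: ..        .::
::::::::::::--====-............-=+++=-=====-#@@@@#+=+=:  .:.  ..   ...
::::::::::::----==- ........... .::: -=++==-::#@*===:    .....     ...
::::::::::::--====-. ..........     .-+====-::::-+=:     ..     .  :-.
::::::::::::-===---.:......:...-=----:=+++=.:.....    .  ..   .    ::.
:::::::::::-=-====-.............-=-:...::...:....:..  .  ..     .. :: 
:::::::::::--===-=-.............-=-.....:....:::::....   ...    .  .:.
=:::::::::.:==-==--.............-=-....:::::..:::....::.  ...    . .:.
-::::::::. :-====-:.............-=-.....::::......:......  .... .  .:.
:::::::... :-====-:............:--:.
[... 5978 characters left out ...]
+*+=-:                .  .... 
=+*##*+=-:.   .....:::-=+++*+++*=-:. . .       ...  .     . 
###%##*++=::. .......:::-===++++-:.   .    .           . . .
%%%%##****+=:. .........:::--==-:.. . ........     ..    . .
%####***###+-.  ...........::--:.... .....  . .     .    .. 
%%%#*++*###*=:...... ........... . ....... .  .         .  .
#%%#*+*##%#*=-::::::............. .. . ....          .. .   
#%%#*#%@%%##*+=+++=--:..:.... ..  .  .......  .           ..
###*#%@@%%%%%%#*#**+=-::..... .   .     ...            .    
##**#%@@%%%@@@%%%#+==-:..:::.  . ...  ....  .  .       .    
#***#%%%%%%%@@@%#*+=--:.:==-:... .. .  ......     .  ..   . 
*+*%%%%%%##%%%@%#+=--::.-+*=:. .... . ....... .      . .  .
```

Both discs lie on the hanger, with the tab ends within a few millimetres of where I predicted, and the gripper is clear. Handing in.

```bash
python3 -c "
from bench import r
print(r.close_job())"
```

```text
the job is handed in; nothing more can be done
None
```

The job is handed in: both masses are on the hanger, larger below smaller, centred on the rod within a few millimetres by camera, slots about 86° apart (inside the roughly 60° tolerance, short of a full quarter turn); the gripper body touched the stand at about 8 N while I slid the second mass in, so I backed off and turned it 10°, and no verdict came back.

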